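# Release the plug from the quick coupler

## Task

Two air-line quick couplers are bolted to the bench. Disconnect the brass plug from the one that has it: pull that coupler's spring sleeve fully back until the plug pops out into the gutter, then let go so that the sleeve snaps forward by itself. Leave the plug lying in the gutter and do not pull the empty coupler's sleeve.

Things in the scene. Friction and masses are not known exactly. Their poses are not given: they have to be found in the camera images.
- coupler: the coupler with the plug: base plate 204 x 70 mm, rear block (front face x = 46 mm, top z = 95 mm), level socket looking along its own -x. Origin on the bench under the middle of the sleeve, z up; sleeve axis along x at z = 75 mm. Sleeve at home: x = -28 to +12 mm is 34 mm thick (grip here, across y; both sides free), then a 42 mm thick collar to x = +22 mm. The other coupler is alike but empty
- coupler_sleeve (a joint): how far the dark ribbed sleeve of that coupler is pulled back along the coupler's +x, towards the rear block, in m: 0 home, 0.018 at its stop. A spring resists with 5 N at home, 10 N at the stop; damping adds 3 N at 50 mm/s. Let go, it is home in about 0.2 s. From about 11 mm on the lock inside is open and a small spring drives the plug out within 0.5 s
- plug: loose brass plug, 85 mm long, 70 g: neck locked in the socket, 18 mm hexagon, barbed tail pointing out. Origin on its axis in mid hexagon, own -x towards the tail. Locked, it lies at x = -49, z = 75 mm in the coupler's frame; released, about 20 mm farther out, lying in the aluminium gutter (28 mm wide, floor z = 66, walls to z = 72 mm, x = -38 to -132 mm)
- spare_sleeve (a joint): how far the empty coupler's sleeve is pulled back, in m: 0 = home; to be left there

How it is judged:
By the outcome, as a careful person would: the job done as asked, in the order asked, and still so for the second after the job is handed in, with the robot touching nothing.
It also fails if it takes over 29 s, if anything falls off the work surface, if the arm or the gripper's body presses on something with over 40 N, if the wrist force passes 120 N, or if a joint passes its speed limit or range.

## Robot

A 6-joint arm with a two-finger parallel gripper is mounted at the origin on a cart in front of the work surface, level with it; the furniture and walls round the work are solid. World frame = base frame: x ahead of the robot, y to its left, z up, the work surface at z = 0. Lengths are in m, angles in rad, forces in N, time in s.
With the tool pointing down it reaches from about 0.325 to 0.9 m from the base axis. Payload 6.1 kg.
Tool frame: the origin (TCP) lies between the finger pads; the fingertips stand 14 mm ahead of it and the grasp point (between the pads) lies 5 mm behind it; z points along the fingers, y is the direction in which the jaws open and shut (so a half turn about z gives the same grasp; the last joint's range is limited). The gripper opens to 85 mm and grips with 20 to 120 N. Pads are 22 mm wide; open, the fingers measure 114 mm over their backs; the gripper's body (76 mm by 85 mm) begins 54 mm behind the grasp point. The pads swing forward as they close: fully open they stand 13 mm farther back than shut.
Start: joints at [1.206, 0.22, 1.526, -0, 1.395, -0.126], TCP at [0.148, 0.607, 0.245] pointing down, gripper open.
Joint ranges: [-2.98, 2.98], [-0.91, 2.08], [0.09, 2.57], [-1.24, 4.39], [0.2, 2.65], [-2.68, 2.68]. Speed limits (rad/s): [2.57, 2.57, 3.01, 3.14, 3.14, 3.14].

## Interface

Orientations are given as a rotation vector (axis times angle).
In Python, from bench import monitor, eyes, arm gives the robot as it stands.
- The arm moves only by the tool send_rows, never from a script. Its argument "series" is a list of rows, each a list of 6 numbers: the shift along the tool's x, y, z in cm, then the turn, a rotation vector about the tool's x, y, z in rad. A call has 1 to 20 rows; each row is the pose to reach, as a shift and turn from the pose measured when the call began, along the tool's axes at that moment; what a row does not reach only later rows make up. A row lasts 1/12 s, in which the tool goes at most 41.7 mm and 7.16 degrees, less where a joint would pass 70% of its speed; a pose out of reach is approached as far as the arm can. A call with a gripper value outside its range is refused whole. "jaw" is the closure, from 0 (fully open) to 1 (shut), set as the call begins (left out, the last holds). The fingers move at their own pace and stop on an object; "squeeze" is the grip in N (left out, the last holds). Time passes only in rows, so rows that repeat a pose let the fingers close. It gives the time, the measured TCP pose, the force and the opening at its end, in the units of the state.
- monitor.sense(): the state, without advancing time (a new reading comes with each control period).
- eyes.read_camera(name): name is "scene" or "side" or "wrist"; returns a dict with "image" (420x560x3 uint8, red, green, blue), "K" (3x3 intrinsics, pixels), "xyz" and "rotation" of the camera in the world. Camera axes: x right, y up, looking along -z (the intrinsics and any distortion apply to the point x, -y, -z); pixel columns grow to the right and rows downward; lengths in m; the calibration is good to about 2 mm. A picture is of the moment at which its call begins. There is no depth.
- arm.job_done(): hands the job in, once; it reports no verdict.
The state is a dict: "time_s": time; "joints": joint angles; "qvel": joint speeds; "effort": joint torques, N m; "ee_pos": TCP position; "tcp_rot": TCP orientation; "force": force on the tool from outside, world axes, zero at the start; "torque": the same for the moment, N m; "gripper_width": finger opening in m.
Only numpy, scipy, OpenCV 4.12 (cv2) and the standard library are available. Lean on these libraries where they do the work, as an engineer would, in place of code of your own. Each camera call takes 0.05 s, during which the arm holds its last target. There are 200 camera calls.

## Working session

There is one attempt and no reset: what is moved stays moved. The work goes in short steps, Python scripts to look and compute and a tool call to move; the robot and the scene stay as the last step left them, time stands still between calls to the robot, and variables do not carry over. Pictures are saved under pics/ and viewed, about 8 in all and at most 12, crops included, and the job is handed in when it is done.

Besides the shell and the picture viewer there is one more tool, called after "Call:" as name(argument=value, ...) on one line, values as JSON. send_rows: Moves the arm, as the interface text tells. Its arguments: {"type":"object","properties":{"series":{"type":"array"},"jaw":{"type":"number"},"squeeze":{"type":"number"}},"required":["series"]}

```bash
mkdir -p pics; cat > h.py <<'E'
import numpy as np,cv2
from scipy.spatial.transform import Rotation as R
from bench import monitor,eyes,arm
def shot(n,f):
    c=eyes.read_camera(n); cv2.imwrite('pics/'+f,c['image'][:,:,::-1]); np.save('pics/'+f[:-4],np.array([c['K'],np.array(c['rotation']) if np.array(c['rotation']).shape==(3,3) else R.from_rotvec(c['rotation']).as_matrix(),np.vstack([c['xyz']]*3)])); return c
def ray(f,u,v):
    K,M,p=np.load('pics/'+f+'.npy'); d=np.linalg.inv(K)@[u,v,1]; return p[0],M@(d*[1,-1,-1])
def plane(f,u,v,z):
    p,d=ray(f,u,v); return p+d*(z-p[2])/d[2]
def tri(a,b):
    (p,d),(q,e)=ray(*a),ray(*b); A=np.stack([d,-e],1); s=np.linalg.lstsq(A,q-p,rcond=None)[0]; x,y=p+d*s[0],q+e*s[1]; return (x+y)/2,np.linalg.norm(x-y)
E
python3 - <<'E'
from h import *
for n in['scene','side','wrist']:
    c=shot(n,n+'0.png');print(n,c['xyz'],np.round(c['rotation'],3).tolist(),c['K'][0][0],[k for k in c])
print(monitor.sense())
a=[cv2.imread('pics/%s0.png'%n) for n in('scene','side')]
cv2.imwrite('pics/m.png',np.vstack(a)[:, :])
E
```

```text
scene [-0.0516808  -0.41388104  0.63706173] [0.787, -0.38, -0.797] 404.34315816317525 ['image', 'K', 'xyz', 'rotation']
side [ 0.3961317  -0.88686879  0.59892889] [1.043, -0.02, -0.073] 535.3506103579534 ['image', 'K', 'xyz', 'rotation']
wrist [0.07056159 0.62539275 0.37316453] [-0.267, -0.207, 1.322] 369.49539521200404 ['image', 'K', 'xyz', 'rotation']
{'time_s': 0.15, 'joints': array([ 1.20588589e+00,  2.21066514e-01,  1.52729764e+00,  9.66376986e-06,
        1.39471674e+00, -1.26102668e-01]), 'qvel': array([ 6.57432009e-06, -1.73798369e-03, -3.70301242e-03,  9.86311645e-04,
       -1.71999202e-03,  1.01265639e-03]), 'effort': array([ 3.90485011e-04, -4.97485936e+01, -3.89903820e+01, -3.61327993e-04,
        7.18444702e-03,  2.42132569e-05]), 'ee_pos': array([0.14768929, 0.60686101, 0.24446401]), 'tcp_rot': array([-3.74186014e-01, -3.11885453e+00,  2.26371967e-03]), 'force': array([-0.11996897,  0.65682909,  0.49181447]), 'torque': array([-0.05966072, -0.02231741, -0.01849447]), 'gripper_width': 0.08520279749593802}
```

View pics/scene0.png

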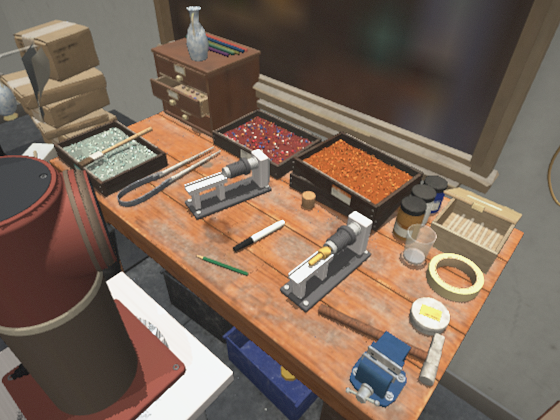

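View pics/side0.png

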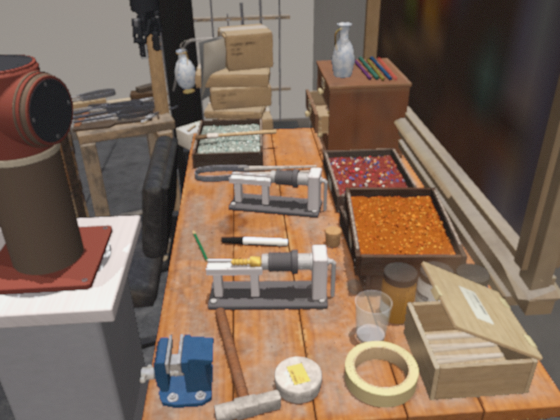

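View pics/wrist0.png

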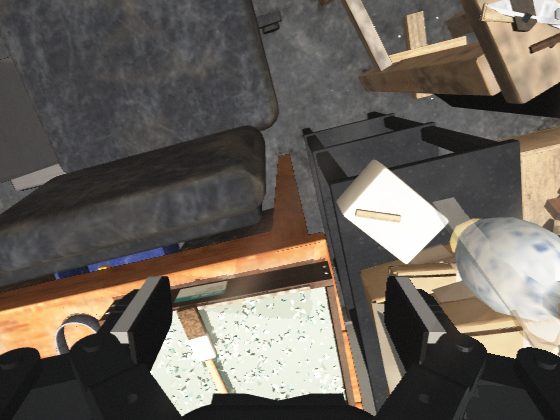

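The near coupler holds the brass plug: scene plug about (320,257), sleeve (345,238); side plug (247,262), sleeve (282,262). The far coupler, at scene (230,180), is empty. The wrist camera shows only the tray at the far left. I'll zoom in for exact points.

```bash
python3 - <<'E'
from h import *
a=cv2.imread('pics/scene0.png')[205:310,275:380]; b=cv2.imread('pics/side0.png')[235:315,200:340]
a=cv2.resize(a,(420,420),interpolation=3)
b=cv2.resize(b,(800-420,217),interpolation=3)
m=np.zeros((420,800,3),np.uint8); m[:,:420]=a; m[:217,420:]=b
cv2.imwrite('pics/crop.png',m)
# brass mask
for n in('scene0','side0'):
    im=cv2.imread('pics/%s.png'%n); h=cv2.cvtColor(im,cv2.COLOR_BGR2HSV)
    k=cv2.inRange(h,(20,130,110),(32,255,255)); N,l,s,c=cv2.connectedComponentsWithStats(k)
    for i in range(1,N):
        if s[i,4]>25: print(n,s[i],c[i])
for us,ud,nm in [((346,237),(283,262),'sleeve'),((320,257),(248,262),'plug')]:
    print(nm,tri(('scene0',*us),('side0',*ud)),plane('scene0',*us,.075),plane('side0',*ud,.075))
E
```

```text
scene0 [319 247  12   8  29] [324.20689655 250.37931034]
scene0 [281 367  14  13 104] [286.65384615 374.09615385]
side0 [367  59  17  20  52] [374.75        68.28846154]
side0 [232 257  29   9 124] [246.46774194 261.12903226]
sleeve (array([ 0.44683819, -0.16760347,  0.08609449]), np.float64(0.005741849258272667)) [ 0.46032713 -0.16035262  0.075     ] [ 0.44615721 -0.15627902  0.075     ]
plug (array([ 0.38683951, -0.15169984,  0.07422068]), np.float64(0.002968102955235725)) [ 0.38462042 -0.1532325   0.075     ] [ 0.38768321 -0.15069335  0.075     ]
```

View pics/crop.png

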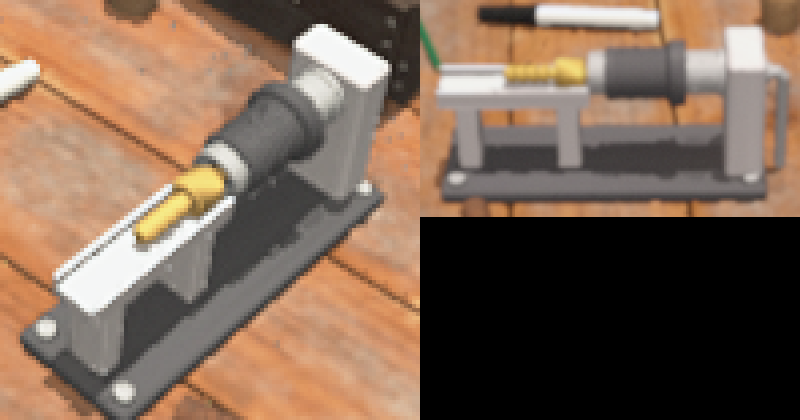

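Crop: scene hexagon (325,251), grip section (339.5,239), plate ends (283,291)/(306,309)/(371,253). Side: hexagon (255,261), sleeve (280,261), near plate edge (208.5,308) to (328,308).

```bash
python3 - <<'E'
from h import *
P={}
for us,ud,nm in [((339.5,238.8),(280,260.8),'grip -8'),((325,251.3),(255.3,261.2),'hex -49'),((310.7,263),(231.3,261.9),'tail')]:
    t,e=tri(('scene0',*us),('side0',*ud)); P[nm]=t; print(nm,t.round(4),round(e,4),plane('scene0',*us,.075).round(4),plane('side0',*ud,.075).round(4))
d=P['grip -8']-P['tail'];print('yaw',np.arctan2(d[1],d[0]),np.linalg.norm(P['grip -8']-P['hex -49']))
A,B,C=plane('scene0',280.5,290,.006),plane('scene0',305,311,.006),plane('scene0',371,254,.006)
S,T=plane('side0',208.5,308,.006),plane('side0',328,308,.006)
for a,b in((B,C),(S,T),(B,A)): print(a.round(4),b.round(4),np.linalg.norm(b-a),np.arctan2(*(b-a)[1::-1]))
s=monitor.sense(); M=R.from_rotvec(s['tcp_rot']).as_matrix(); print(M.round(3))
E
```

```text
grip -8 [ 0.4419 -0.157   0.0798] 0.0029 [ 0.4478 -0.1536  0.075 ] [ 0.4414 -0.1524  0.075 ]
hex -49 [ 0.4    -0.1532  0.0777] 0.0003 [ 0.4024 -0.1518  0.075 ] [ 0.4    -0.1496  0.075 ]
tail [ 0.3599 -0.1503  0.077 ] 0.0004 [ 0.3616 -0.1492  0.075 ] [ 0.3597 -0.1477  0.075 ]
yaw -0.08182651396512008 0.04205146216951542
[ 0.3137 -0.1788  0.006 ] [ 0.5164 -0.1964  0.006 ] 0.20351357630272196 -0.08638039830449326
[ 0.3172 -0.1806  0.006 ] [ 0.5176 -0.1989  0.006 ] 0.2012755025179174 -0.09115271324008317
[ 0.3137 -0.1788  0.006 ] [ 0.3197 -0.1146  0.006 ] 0.06454308248074264 1.4765874361411975
[[-0.972  0.237 -0.001]
 [ 0.237  0.972 -0.001]
 [ 0.    -0.001 -1.   ]]
```

Call:
send_rows(series=[[-26, -31, 0, 0, 0, -0.07], [-26, -31, 0, 0, 0, -0.07], [-26, -31, 0, 0, 0, -0.07], [-26, -31, 0, 0, 0, -0.07], [-26, -31, 0, 0, 0, -0.07], [-26, -31, 0, 0, 0, -0.07], [-26, -31, 0, 0, 0, -0.07], [-26, -31, 0, 0, 0, -0.07], [-26, -31, 0, 0, 0, -0.07], [-26, -31, 0, 0, 0, -0.07], [-46.5, -67, 6.4, 0, 0, -0.153], [-46.5, -67, 6.4, 0, 0, -0.153], [-46.5, -67, 6.4, 0, 0, -0.153], [-46.5, -67, 6.4, 0, 0, -0.153], [-46.5, -67, 6.4, 0, 0, -0.153], [-46.5, -67, 6.4, 0, 0, -0.153], [-46.5, -67, 6.4, 0, 0, -0.153], [-46.5, -67, 6.4, 0, 0, -0.153], [-46.5, -67, 6.4, 0, 0, -0.153], [-46.5, -67, 6.4, 0, 0, -0.153]], jaw=0)

```text
time_s: 1.82
ee_pos: [0.44, -0.1533, 0.1815]
tcp_rot: [-0.136, -3.139, 0.002]
force: [1.3, 0.5, -0.2]
gripper_width: 0.0856
```

```bash
python3 - <<'E'
from h import *
shot('wrist','w1.png')
s=monitor.sense(); print(s['ee_pos'],s['qvel'].round(3),s['joints'].round(2)); M=R.from_rotvec(s['tcp_rot']).as_matrix(); print(M.round(3))
K,C,p=np.load('pics/w1.npy'); print(p[0],C.round(3))
# predicted pixel of axis points
for x in(-28,12,22,-49):
    w=np.array([.449+np.cos(.086)*x/1e3,-.155-np.sin(.086)*x/1e3,.075]); q=C.T@(w-p[0])*[1,-1,-1]; print(x,(K@q/q[2])[:2])
E
```

```text
[ 0.44110104 -0.15940702  0.18035115] [ 0.088 -0.081  0.064  0.024  0.075  0.148] [-0.51 -0.1   1.99 -0.01  1.25 -1.99]
[[-0.996  0.089 -0.   ]
 [ 0.089  0.996 -0.006]
 [-0.    -0.006 -1.   ]]
[ 0.36092498 -0.14659349  0.3103364 ] [[ 0.085 -0.948 -0.307]
 [ 0.996  0.081  0.028]
 [-0.002 -0.308  0.951]]
-28 [277.15288732 184.63439378]
12 [277.14827417 240.9118343 ]
22 [277.1471898  254.14048882]
-49 [277.15550215 152.73514457]
```

View pics/w1.png

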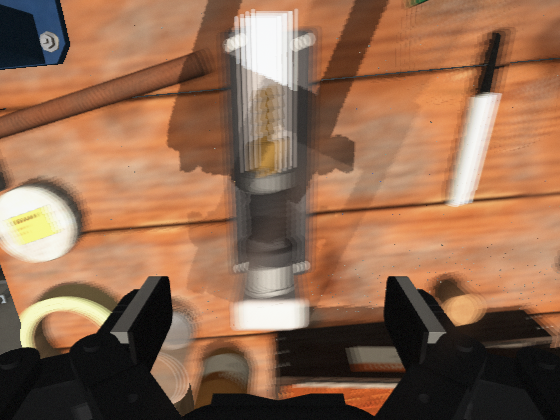

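Blurred, as the arm was still settling; sleeve spans about rows 190–255 at column 270, near the prediction (277). Settle, move lower, look again.

Call:
send_rows(series=[[0, 0.4, 1.5, 0, 0, 0], [0, 0.4, 3, 0, 0, 0], [0, 0.4, 3, 0, 0, 0], [0, 0.4, 3, 0, 0, 0], [0, 0.4, 3, 0, 0, 0], [0, 0.4, 3, 0, 0, 0]])

```text
time_s: 2.37
ee_pos: [0.4421, -0.1555, 0.1515]
tcp_rot: [0.139, 3.137, -0.01]
force: [-0.4, 0.4, 0.6]
gripper_width: 0.0856
```

```bash
python3 - <<'E'
from h import *
shot('wrist','w2.png')
s=monitor.sense(); print(s['ee_pos'],s['qvel'].round(3)); M=R.from_rotvec(s['tcp_rot']).as_matrix(); print(M.round(3))
K,C,p=np.load('pics/w2.npy')
for x in(-28,12,22,-49):
    w=np.array([.449+np.cos(.086)*x/1e3,-.155-np.sin(.086)*x/1e3,.075]); q=C.T@(w-p[0])*[1,-1,-1]; print(x,(K@q/q[2])[:2])
E
```

```text
[ 0.4421455  -0.15556058  0.1515677 ] [-0.001 -0.001  0.002 -0.001 -0.001 -0.001]
[[-0.996  0.088  0.001]
 [ 0.088  0.996 -0.007]
 [-0.002 -0.006 -1.   ]]
-28 [281.07187297 193.54845844]
12 [280.98153382 256.59576775]
22 [280.96047962 271.28940146]
-49 [281.12363997 157.42049848]
```

View pics/w2.png

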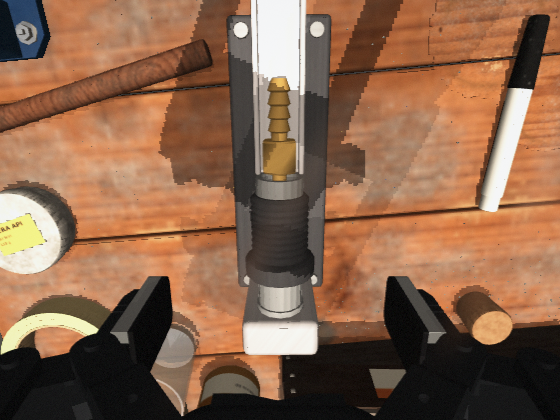

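Clean view: sleeve's ribbed part is at column 280, rows 195–250, hexagon (279,158), within about 1 mm of prediction. Descend and grip.

Call:
send_rows(series=[[0.2, 0.05, 2, 0, 0, 0], [0.2, 0.05, 4.5, 0, 0, 0], [0.2, 0.05, 7, 0, 0, 0], [0.2, 0.05, 8.1, 0, 0, 0], [0.2, 0.05, 8.1, 0, 0, 0], [0.2, 0.05, 8.1, 0, 0, 0], [0.2, 0.05, 8.1, 0, 0, 0], [0.2, 0.05, 8.1, 0, 0, 0]])

```text
time_s: 3.08
ee_pos: [0.4416, -0.1561, 0.0723]
tcp_rot: [0.138, 3.134, -0.012]
force: [0.2, -0.4, 0.5]
gripper_width: 0.0855
```

Call:
send_rows(series=[[0, 0, 0, 0, 0, 0], [0, 0, 0, 0, 0, 0], [0, 0, 0, 0, 0, 0], [0, 0, 0, 0, 0, 0], [0, 0, 0, 0, 0, 0], [0, 0, 0, 0, 0, 0], [0, 0, 0, 0, 0, 0], [0, 0, 0, 0, 0, 0], [0, 0, 0, 0, 0, 0], [0, 0, 0, 0, 0, 0]], jaw=1, squeeze=50)

```text
time_s: 3.92
ee_pos: [0.4419, -0.1551, 0.0729]
tcp_rot: [0.139, 3.134, -0.009]
force: [-0.1, 6.0, 7.5]
gripper_width: 0.0327
```

Call:
send_rows(series=[[-0.2, 0, 0, 0, 0, 0], [-0.4, 0, 0, 0, 0, 0], [-0.6, 0, 0, 0, 0, 0], [-0.8, 0, 0, 0, 0, 0], [-1.0, 0, 0, 0, 0, 0], [-1.2, 0, 0, 0, 0, 0], [-1.4, 0, 0, 0, 0, 0], [-1.6, 0, 0, 0, 0, 0], [-1.75, 0, 0, 0, 0, 0], [-1.85, 0, 0, 0, 0, 0], [-1.85, 0, 0, 0, 0, 0], [-1.85, 0, 0, 0, 0, 0], [-1.85, 0, 0, 0, 0, 0], [-1.85, 0, 0, 0, 0, 0], [-1.85, 0, 0, 0, 0, 0], [-1.85, 0, 0, 0, 0, 0], [-1.85, 0, 0, 0, 0, 0], [-1.85, 0, 0, 0, 0, 0]])

```text
time_s: 5.42
ee_pos: [0.4582, -0.1563, 0.0729]
tcp_rot: [-0.139, -3.138, 0.008]
force: [-10.4, 1.3, 9.2]
gripper_width: 0.0326
```

```bash
python3 - <<'E'
from h import *
shot('wrist','w3.png');shot('side','s3.png')
a=cv2.imread('pics/w3.png');b=cv2.resize(cv2.imread('pics/s3.png')[215:320,190:350],(640,420),interpolation=3)
m=np.hstack([a[:,150:410],b[:, :540]]);cv2.imwrite('pics/m3.png',m)
s=monitor.sense();print(s['ee_pos'],s['force'],s['gripper_width'])
E
```

```text
[ 0.4582299  -0.15632218  0.07292328] [-9.38961575  1.41726661  8.82628741] 0.03282602716018827
```

View pics/m3.png

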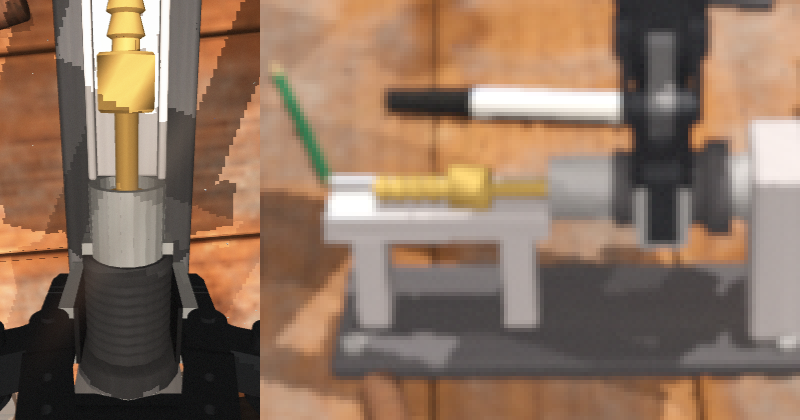

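The plug has popped out: bare neck visible, hexagon about 20 mm farther out, lying in the gutter. The sleeve is at about 16.4 mm, so I'll pull the last bit to the stop, then release.

Call:
send_rows(series=[[-0.15, 0, 0, 0, 0, 0], [-0.3, 0, 0, 0, 0, 0], [-0.35, 0, 0, 0, 0, 0], [-0.35, 0, 0, 0, 0, 0], [-0.35, 0, 0, 0, 0, 0], [-0.35, 0, 0, 0, 0, 0]])

```text
time_s: 6.02
ee_pos: [0.4597, -0.1564, 0.0729]
tcp_rot: [-0.138, -3.133, 0.006]
force: [-10.3, -0.8, 10.1]
gripper_width: 0.0328
```

Call:
send_rows(series=[[0, 0, 0, 0, 0, 0], [0, 0, 0, 0, 0, 0], [0, 0, 0, 0, 0, 0], [0, 0, 0, 0, 0, 0], [0, 0, 0, 0, 0, 0], [0, 0, 0, 0, 0, 0], [0, 0, 0, 0, 0, 0], [0, 0, 0, 0, 0, 0], [0, 0, 0, 0, 0, 0], [0, 0, 0, 0, 0, 0]], jaw=0)

```text
time_s: 6.85
ee_pos: [0.4597, -0.1564, 0.0729]
tcp_rot: [-0.138, -3.133, 0.006]
force: [-0.2, 0.0, -0.3]
gripper_width: 0.0853
```

Total travel is 17.9 mm and the jaw is open with no contact force. Retreat straight up and check.

Call:
send_rows(series=[[0, 0, -2, 0, 0, 0], [0, 0, -5, 0, 0, 0], [0, 0, -8, 0, 0, 0], [0, 0, -11, 0, 0, 0], [0, 0, -14, 0, 0, 0], [0, 0, -14, 0, 0, 0], [0, 0, -14, 0, 0, 0], [0, 0, -14, 0, 0, 0], [0, 0, -14, 0, 0, 0], [0, 0, -14, 0, 0, 0]])

```text
time_s: 7.68
ee_pos: [0.4595, -0.1554, 0.2112]
tcp_rot: [-0.138, -3.13, 0.004]
force: [-0.0, 0.9, 0.0]
gripper_width: 0.0852
```

```bash
python3 - <<'E'
from h import *
shot('wrist','w4.png');shot('side','s4.png')
a=cv2.imread('pics/w4.png');b=cv2.resize(cv2.imread('pics/s4.png')[155:320,190:350],(407,420),interpolation=3)
m=np.hstack([a[:,90:470],b]);cv2.imwrite('pics/m4.png',m)
s=monitor.sense();print(s['ee_pos'],s['force'],s['qvel'].round(3))
E
```

```text
[ 0.45981425 -0.15554804  0.21157894] [-0.4294544  -0.5813119   0.68347991] [-0.    -0.004 -0.007  0.001 -0.     0.   ]
```

View pics/m4.png

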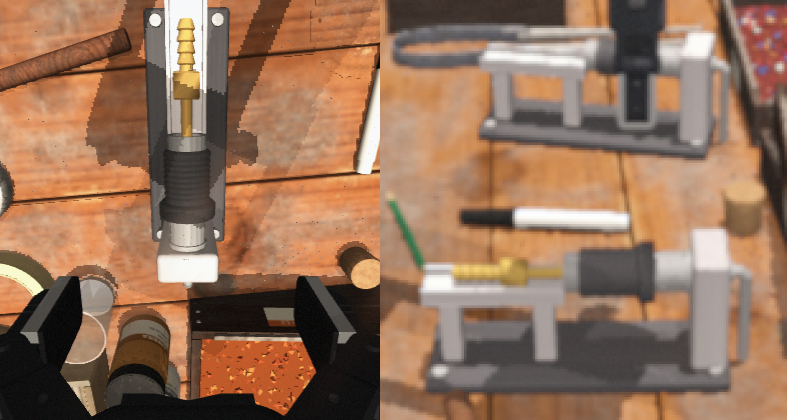

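The sleeve is home: its front sits close to the socket mouth and the collar is clear of the block. The plug lies in the gutter with its neck outside, and the gripper is clear.

```bash
python3 -c "
from bench import arm
print(arm.job_done())"
```

```text
the job is handed in; nothing more can be done
None
```

I disconnected the brass plug: I gripped the sleeve of the coupler nearer the front of the bench, which held the plug. I pulled it back about 18 mm to its stop, and the plug popped out into the gutter. I then opened the jaws so the sleeve could snap forward by itself, raised the gripper clear and handed in at about 8 s.

- **Plug and sleeve:** the last wrist and side pictures show the sleeve back at home and the plug lying in the gutter, about 20 mm out.
- **Empty coupler:** I never went near it. In the last side picture the gripper hid part of it, so I could not fully see its sleeve.
- **Forces:** the gripper was touching nothing at the end. Readings between moves stayed under about 15 N.

No check failed. The pull first stopped at about 16.4 mm, with the plug already out, so I pulled on to the stop before letting go.

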